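Set the green click timer to six minutes

TASK

Set the green kitchen timer to 6 minutes: turn its knob clockwise, one click per minute, until the white pointer rests at the sixth mark after the red zero mark, then let go of it. It already stands at a few minutes, so count on from there; leave the orange timer's dial as it is.

Things in the scene. Friction and masses are not known exactly. Their poses are not given: they have to be found in the camera images.
- green_timer: GREEN timer, the one to set: square box 104 x 104 x 30 mm, fixed by magnets on a dark steel strip (130 x 320 x 6 mm) that carries it and an orange timer, 160 mm apart, in either order. Origin: centre of the underside; z up, x points from the red zero mark through the axis. White face with 18 marks 20 degrees apart: red is zero, every third is longer and bolder
- green_dial (a joint): the green timer's dial angle in rad: 0 = white pointer at the red mark, growing clockwise seen from above, 0.349 (20 degrees) per click and per minute, stops at 0 and 17 minutes. Starts at rest on click 2, 3 or 4; 6 minutes is 2.094. A spring detent pulls the free knob to the nearest click; about 0.07 N m turns it over to the next
- green_grip (a point): grip point on the upright axis of the green timer's black knob, 68 mm above the work surface, 8 mm below the top of the bar grip. The bar is 48 mm long, 16 mm thick, 30 mm high and stands on a disc 52 mm across whose top is 46 mm above the work surface. Turns with the knob: z up, x along the bar, y across its thickness; white pointer at the -x end
- orange_pointer (a point): tip of the white pointer on the knob of the ORANGE timer (same build and size, to be left alone): on top of its bar, 22 mm from the knob's axis, 76 mm above the work surface

How it is judged (in metres and radians):
At the end, for the whole second after the job is handed in: The green timer's dial rests at 6 minutes (2.094 rad, within 10 degrees) and is released (value of joint green_dial between 1.92 and 2.269 rad and velocity of joint green_dial between -0.1 and 0.1 rad/s); the robot touches nothing.
It fails at once if the orange timer's dial is turned by a click or more (its pointer moves more than 6 mm) (distance of orange_pointer from where it was at the start of the episode above 0.006 m).
It also fails if it takes over 35 s, if anything falls off the work surface, if the arm or the gripper's body presses on something with over 40 N, if the wrist force passes 120 N, or if a joint passes its speed limit or range.

ROBOT

A 6-joint arm with a two-finger parallel gripper is mounted at the origin on the work surface. World frame = base frame: x ahead of the robot, y to its left, z up, the work surface at z = 0. Lengths are in m, angles in degrees, forces in N, time in s.
With the tool pointing down it reaches from about 0.35 to 0.875 m from the base axis. Payload 4.2 kg.
Tool frame: the origin (TCP) lies midway between the tips of the shut fingers; the grasp point (between the pads) lies 19 mm behind it (hold_point_z is the z of the grasp point in the tool frame, in m); z points along the fingers, y is the direction in which the jaws open and shut (so a half turn about z gives the same grasp; the last joint's range is limited). The gripper opens to 87 mm and grips with 3 to 60 N. Pads are 19 mm wide; open, the fingers measure 117 mm over their backs; the gripper's body (75 mm by 190 mm) begins 51 mm behind the grasp point.
Start: joints at [-53.652, 22.042, 0.453, 0, -68.411, -14.817], TCP at [0.229, -0.581, 0.186] pointing down, gripper open.
Joint ranges: [-179.83, 179.83], [-69.29, 118.12], [-61.27, 80.66], [-181.25, 117.63], [-171.15, -9.14], [-177.46, 177.46]. Speed limits (degrees/s): [159.86, 159.86, 180, 180, 180, 180].

INTERFACE

Orientations are given as a 3x3 rotation matrix whose columns are the frame's x, y, z axes.
In Python, from station import * gives the robot as it stands. The module is installed in compiled form; this text tells all that it offers.
- The arm moves only by the tool jog_arm, never from a script. Its argument "moves" is a list of rows, each a list of 7 numbers: the closure, from -1 (fully open) to 1 (shut), then the shift along the tool's x, y, z in m, then the turn, a rotation vector about the tool's x, y, z in rad. In form: [[gripper, x, y, z, wx, wy, wz], ...]. A call has exactly 10 rows; each row is the pose to reach, as a shift and turn from the pose commanded when the call began, along the tool's axes at that moment; what a row does not reach only later rows make up. A row lasts 1/12 s, in which the tool goes at most 41.7 mm and 7.16 degrees, less where a joint would pass 70% of its speed; a pose out of reach is approached as far as the arm can. A call with a gripper value outside its range is refused whole. The fingers move at their own pace and stop on an object; the grip force is fixed at half the most. Time passes only in rows, so rows that repeat a pose let the fingers close, or fill a call up. It gives the time, the measured TCP pose, the force and the opening at its end, in the units of the state.
- sense(): the state, without advancing time (a new reading comes with each control period).
- capture(name): name is "scene" or "top" or "wrist"; returns a dict with "frame" (400x640x3 uint8, red, green, blue), "fov_y" (degrees; the focal length in pixels is half the picture's height over the tangent of half this angle, whatever the lens; pixels are square), "cx", "cy" (the principal point, pixels), "world_from_camera" (4x4, takes a point from camera to world coordinates). Camera axes: x right, y down, z forward; pixel columns grow to the right and rows downward; lengths in m; the calibration is good to about 2 mm. A picture is of the moment at which its call begins. There is no depth.
- finish_job(): hands the job in, once; it reports no verdict.
The state is a dict: "time_s": time; "joints": joint angles; "joint_velocities": joint speeds; "effort": joint torques, N m; "tcp_pos": TCP position; "ee_rot": TCP orientation; "wrist_force": force on the tool from outside, world axes, zero at the start; "moment": the same for the moment, N m; "gripper_width": opening from 0.0 (shut) to 1.0 (fully open).
Only numpy, scipy, OpenCV 4.12 (cv2) and the standard library are available. Lean on these libraries where they do the work, as an engineer would, in place of code of your own. Each camera call takes 0.05 s, during which the arm holds its last target.

## Working session

There is one attempt and no reset: what is moved stays moved. The work goes in short steps, Python scripts to look and compute and a tool call to move; the robot and the scene stay as the last step left them, time stands still between calls to the robot, and variables do not carry over. Pictures are saved under pics/ and viewed, and the job is handed in when it is done.

Besides the shell and the picture viewer there is one more tool, called after "Emit:" by a JSON object that holds its "fn" and its "kwargs", one argument or row to a line. jog_arm: Moves the arm, as the interface text tells. Its arguments: {"type":"object","properties":{"moves":{"type":"array"}},"required":["moves"]}

```bash
mkdir -p pics; python3 - <<'E'
from station import *
import cv2,pickle
s=sense();print(s)
for n in ("scene","top","wrist"):
    c=capture(n);cv2.imwrite(f"pics/{n}0.png",c["frame"][:,:,::-1]);pickle.dump(c,open(n+"0.pkl","wb"))
    print(n,c["fov_y"],c["cx"],c["cy"],c["world_from_camera"].round(4).tolist())
E
```

```text
{'time_s': 0.0, 'joints': array([-5.36533017e+01,  2.20915695e+01,  3.78482852e-01, -3.03468814e-02,
       -6.84107592e+01, -1.48194173e+01]), 'joint_velocities': array([-0.11311246,  0.04755244, -0.05816039, -0.12250523,  0.14296806,
        0.03761219]), 'effort': array([ 9.56278454e-04, -3.90662241e+01,  1.87404782e+01,  4.21992525e+00,
        1.10407703e-02, -1.89283428e-04]), 'tcp_pos': array([ 0.22913291, -0.58073672,  0.18493881]), 'ee_rot': array([[-9.30314611e-01, -3.66761424e-01, -8.84358757e-04],
       [-3.66762482e-01,  9.30312393e-01,  2.03283207e-03],
       [ 7.71655279e-05,  2.21552299e-03, -9.99997543e-01]]), 'wrist_force': array([ 0.09063665, -0.02325162,  0.31612846]), 'moment': array([-0.02414367,  0.00694121, -0.02416996]), 'gripper_width': 1.005952588578628}
scene 42.97965381606479 320.67115231186864 193.617666564879 [[-0.4031, 0.6467, -0.6476, 1.0551], [0.915, 0.2969, -0.2731, 0.2443], [0.0156, -0.7026, -0.7114, 0.63], [0.0, 0.0, 0.0, 1.0]]
top 56.235967986632936 319.5185928239018 206.8476842166861 [[0.2351, -0.9497, 0.2068, 0.399], [-0.972, -0.231, 0.0439, 0.0159], [0.0061, -0.2114, -0.9774, 0.7008], [0.0, 0.0, 0.0, 1.0]]
wrist 71.90518000735594 319.9028128060016 198.86949571491456 [[-0.3678, 0.8965, 0.247, 0.1612], [0.9299, 0.3541, 0.0995, -0.6085], [0.0018, 0.2663, -0.9639, 0.3851], [0.0, 0.0, 0.0, 1.0]]
```

View pics/scene0.png

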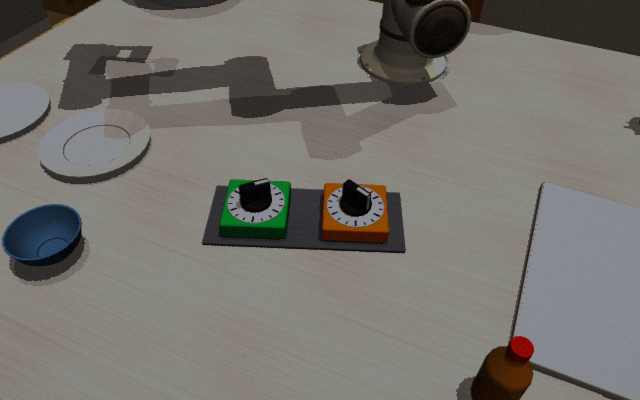

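View pics/top0.png

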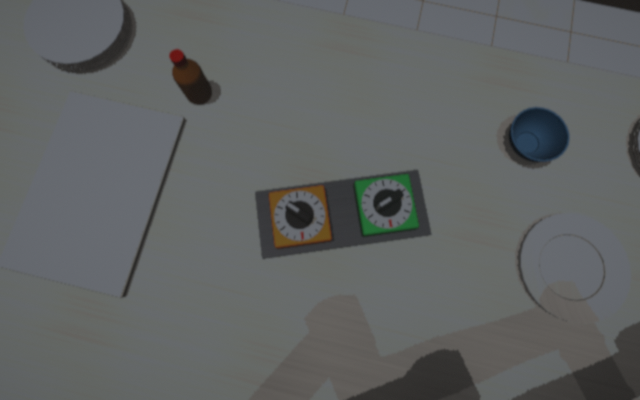

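View pics/wrist0.png

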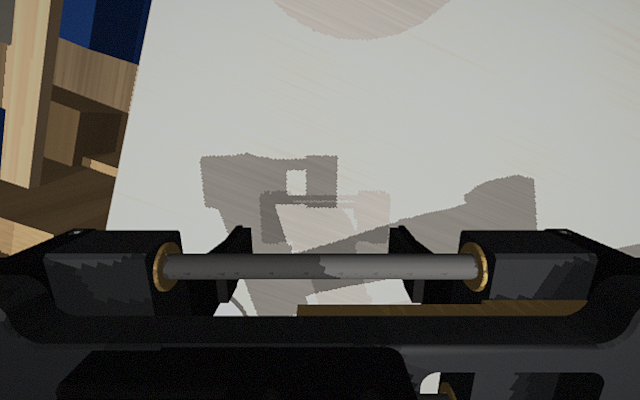

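The scene view shows green at about (256,205) and orange at (355,210). The top view shows green at (387,203) and orange at (300,215). The wrist view shows neither timer. Next I'll enlarge both.

```bash
python3 - <<'E'
import cv2,pickle,numpy as np
t=pickle.load(open("top0.pkl","rb"))["frame"][:,:,::-1];s=pickle.load(open("scene0.pkl","rb"))["frame"][:,:,::-1]
a=cv2.resize(t[165:245,345:430],None,fx=7,fy=7,interpolation=cv2.INTER_CUBIC);cv2.imwrite("pics/tz.png",cv2.convertScaleAbs(a,alpha=1.5))
a=cv2.resize(s[170:250,210:300],None,fx=7,fy=7,interpolation=cv2.INTER_CUBIC);cv2.imwrite("pics/sz.png",a)
E
```

```text
(no output)
```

View pics/tz.png

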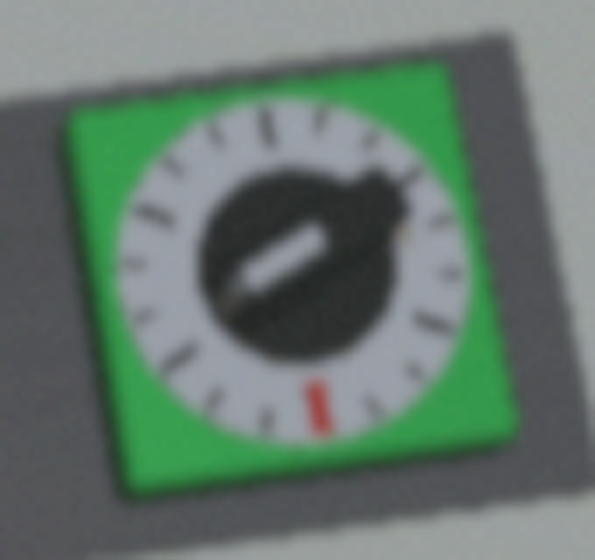

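View pics/sz.png

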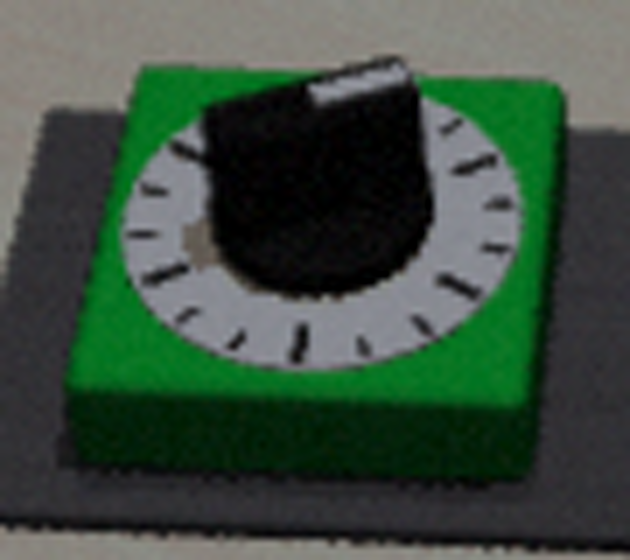

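```bash
cat > h.py <<'E'
import numpy as np
def ray(c,p):
    f=200/np.tan(np.radians(c["fov_y"])/2);T=c["world_from_camera"]
    d=T[:3,:3]@np.array([(p[0]-c["cx"])/f,(p[1]-c["cy"])/f,1]);return T[:3,3],d/np.linalg.norm(d)
def tri(*cp):
    A=0;b=0
    for c,p in cp:
        o,d=ray(c,p);M=np.eye(3)-np.outer(d,d);A=A+M;b=b+M@o
    x=np.linalg.solve(A,b)
    return x,[np.linalg.norm((np.eye(3)-np.outer(ray(c,p)[1],ray(c,p)[1]))@(x-c["world_from_camera"][:3,3])) for c,p in cp]
def atz(c,p,z):
    o,d=ray(c,p);return o+d*(z-o[2])/d[2]
E
python3 - <<'E'
import pickle,numpy as np
from h import *
np.set_printoptions(precision=4,suppress=True)
t=pickle.load(open("top0.pkl","rb"));s=pickle.load(open("scene0.pkl","rb"))
T=lambda x,y:((x+.5)/7-.5+345,(y+.5)/7-.5+165)
S=lambda x,y:((x+.5)/7-.5+210,(y+.5)/7-.5+170)
C=[((70,108),(540,408)),((447,65),(70,392)),((517,440),(140,68)),((128,493),(562,83))]
P=[]
for a,b in C:
    x,r=tri((t,T(*a)),(s,S(*b)));P.append(x);print(x,r)
print("centre",np.mean(P,0))
Pt=np.array([atz(t,T(*a),.036) for a,b in C]);Ps=np.array([atz(s,S(*b),.036) for a,b in C])
print(Pt.mean(0),Ps.mean(0))
ctr=(Pt.mean(0)+Ps.mean(0))/2
for Q in (Pt,Ps):
    e=(Q[0]+Q[1]-Q[2]-Q[3])/2;print("x axis yaw",np.degrees(np.arctan2(e[1],e[0])),np.linalg.norm(e))
for n,a,b in (("tip",(245,283),(406,70)),("in",(322,232),(311,96))):
    print(n,tri((t,T(*a)),(s,S(*b))),atz(t,T(*a),.076),atz(s,S(*b),.076))
red=atz(t,T(318,408),.036);print("red",red, np.degrees(np.arctan2(*(Pt.mean(0)-red)[1::-1])))
E
```

```text
[ 0.6038 -0.0035  0.0352] [np.float64(0.0018353134044950922), np.float64(0.0018353134044951068)]
[ 0.6405 -0.1     0.0326] [np.float64(0.0004922313448224369), np.float64(0.0004922313448224082)]
[ 0.5456 -0.1373  0.034 ] [np.float64(0.0008053124828614233), np.float64(0.000805312482861391)]
[ 0.5083 -0.0425  0.0347] [np.float64(0.0006460895434423821), np.float64(0.000646089543442391)]
centre [ 0.5746 -0.0708  0.0341]
[ 0.5741 -0.0707  0.036 ] [ 0.576  -0.0695  0.036 ]
x axis yaw 20.840171976469 0.10219067108666217
x axis yaw 22.980983647150282 0.1030339378372292
tip (array([ 0.5585, -0.0555,  0.0774]), [np.float64(0.0005234839820941671), np.float64(0.0005234839820940934)]) [ 0.5586 -0.0552  0.076 ] [ 0.5573 -0.0568  0.076 ]
in (array([ 0.5752, -0.0708,  0.0779]), [np.float64(0.000131511763207433), np.float64(0.00013151176320742066)]) [ 0.5757 -0.071   0.076 ] [ 0.5735 -0.0721  0.076 ]
red [ 0.541  -0.0847  0.036 ] 22.814951345950146
```

Green centre is about (0.575, -0.070) and the box yaw is about 22°. The pointer is about 63° clockwise from red, so it stands at click 3, and its bar lies at about 142° in world. I'll go to a hover with the jaw axis at -128°, which leaves room on the last joint for the 60° clockwise turn.

Emit:
{"fn": "jog_arm", "kwargs": {
  "moves": [
    [-1,-0.03,0.02,0,0,0,-0.1],
    [-1,-0.06,0.04,0,0,0,-0.21],
    [-1,-0.09,0.06,0,0,0,-0.32],
    [-1,-0.12,0.08,0,0,0,-0.43],
    [-1,-0.15,0.1,0,0,0,-0.54],
    [-1,-0.18,0.12,0,0,0,-0.65],
    [-1,-0.21,0.14,0,0,0,-0.76],
    [-1,-0.24,0.16,0,0,0,-0.87],
    [-1,-0.27,0.18,0,0,0,-0.97],
    [-1,-0.3,0.205,0,0,0,-1.05]
  ]
}}

```text
time_s: 0.98
tcp_pos: [0.4341, -0.2792, 0.1859]
ee_rot: [[-0.14, -0.99, -0.0], [-0.99, 0.14, -0.0], [0.0, -0.0, -1.0]]
wrist_force: [0.5, -1.2, 0.5]
gripper_width: 0.995
```

```bash
python3 - <<'E'
from station import *
import numpy as np
np.set_printoptions(precision=4,suppress=True)
s=sense();R=s["ee_rot"];print(s["time_s"],s["joints"],s["tcp_pos"]);print(R)
print(R.T@(np.array([.575,-.07,.185])-s["tcp_pos"]))
y=np.degrees(np.arctan2(R[1,1],R[0,1]));print(y, "turn needed wz",-np.radians((-128-y)%360))
E
```

```text
0.9833 [-14.7097  11.423  -14.6602   0.0072 -63.9157   6.6467] [ 0.4341 -0.2792  0.1859]
[[-0.1402 -0.9901 -0.    ]
 [-0.9901  0.1402 -0.0001]
 [ 0.0001 -0.     -1.    ]]
[-0.2269 -0.1102  0.0009]
171.9401961766611 turn needed wz -1.0482413248191433
```

Emit:
{"fn": "jog_arm", "kwargs": {
  "moves": [
    [-1,-0.023,-0.011,0,0,0,-0.11],
    [-1,-0.046,-0.022,0,0,0,-0.22],
    [-1,-0.069,-0.033,0,0,0,-0.33],
    [-1,-0.092,-0.045,0,0,0,-0.44],
    [-1,-0.116,-0.057,0,0,0,-0.55],
    [-1,-0.14,-0.069,0,0,0,-0.66],
    [-1,-0.165,-0.081,0,0,0,-0.77],
    [-1,-0.19,-0.093,0,0,0,-0.88],
    [-1,-0.21,-0.102,0,0,0,-0.98],
    [-1,-0.227,-0.11,0,0,0,-1.048]
  ]
}}

```text
time_s: 1.82
tcp_pos: [0.5754, -0.0703, 0.1856]
ee_rot: [[0.789, -0.615, -0.001], [-0.615, -0.789, 0.0], [-0.001, 0.0, -1.0]]
wrist_force: [-0.0, -0.2, -0.1]
gripper_width: 1.0
```

```bash
python3 - <<'E'
from station import *
import cv2,pickle,numpy as np
np.set_printoptions(precision=4,suppress=True)
for n in ("wrist","top","scene"):
    c=capture(n);cv2.imwrite(f"pics/{n}1.png",c["frame"][:,:,::-1]);pickle.dump(c,open(n+"1.pkl","wb"))
s=sense();R=s["ee_rot"];print(s["time_s"],s["joints"],s["tcp_pos"]);print(R)
E
```

```text
1.9667 [  8.9811  17.6784  -6.1618  -0.0124 -66.2339  42.8199] [ 0.575  -0.0708  0.1853]
[[ 0.7858 -0.6185 -0.0013]
 [-0.6185 -0.7858 -0.    ]
 [-0.001   0.0008 -1.    ]]
```

View pics/wrist1.png

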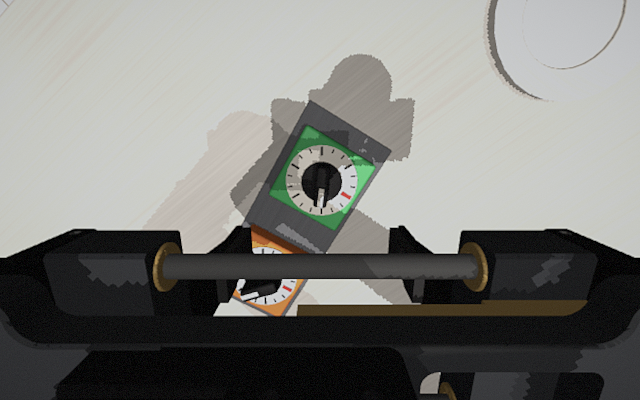

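```bash
python3 - <<'E'
import cv2,pickle
t=pickle.load(open("wrist1.pkl","rb"))["frame"][:,:,::-1]
a=cv2.resize(t[120:240,260:385],None,fx=5,fy=5,interpolation=cv2.INTER_CUBIC);cv2.imwrite("pics/wz.png",cv2.convertScaleAbs(a,alpha=1.6,beta=10))
E
```

```text
(no output)
```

View pics/wz.png

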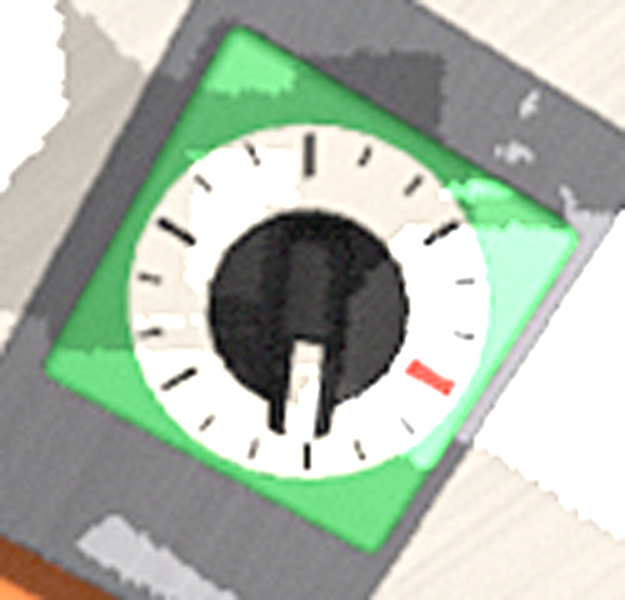

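The zoom shows the red mark at (430,378) and the pointer at the third mark, (307,457). So the dial is at click 3 and needs +3 clicks, or 60° clockwise. Next I'll refine the axis position and the bar yaw.

```bash
python3 - <<'E'
import pickle,numpy as np
from h import *
np.set_printoptions(precision=4,suppress=True)
w=pickle.load(open("wrist1.pkl","rb"));t=pickle.load(open("top0.pkl","rb"));s=pickle.load(open("scene0.pkl","rb"))
W=lambda x,y:((x+.5)/5-.5+260,(y+.5)/5-.5+120)
T=lambda x,y:((x+.5)/7-.5+345,(y+.5)/7-.5+165)
S=lambda x,y:((x+.5)/7-.5+210,(y+.5)/7-.5+170)
p=np.array([atz(w,W(*q),.036) for q in [(238,25),(580,232),(375,552),(47,368)]]);print("box w",p.mean(0))
a,b=atz(w,W(308,343),.076),atz(w,W(302,436),.076);d=b-a;print("ptr",a,b,np.degrees(np.arctan2(d[1],d[0])),np.linalg.norm(d))
print("centre from tip",b-.022*d/np.linalg.norm(d))
for k,T_,S_,W_ in (("tip",(245,283),(406,70),(302,436)),("in",(322,232),(311,96),(308,343))):
    print(k,tri((t,T(*T_)),(s,S(*S_)),(w,W(*W_))))
n=np.array([atz(w,W(307,457),.036),atz(w,W(309,153),.036)]);e=n[0]-n[1];print("mark3-12 yaw",np.degrees(np.arctan2(e[1],e[0])),n.mean(0))
E
```

```text
box w [ 0.575  -0.0737  0.036 ]
ptr [ 0.5741 -0.0722  0.076 ] [ 0.5573 -0.0574  0.076 ] 138.58548508609147 0.022447120713379252
centre from tip [ 0.5738 -0.0719  0.076 ]
tip (array([ 0.5579, -0.0563,  0.0766]), [np.float64(0.0013493432389070287), np.float64(0.00013754274209764166), np.float64(0.0012436540856200758)])
in (array([ 0.5748, -0.0715,  0.0773]), [np.float64(0.0008907351458217431), np.float64(0.00020475536860453772), np.float64(0.0009839190407621877)])
mark3-12 yaw 141.81266261291134 [ 0.5736 -0.072   0.036 ]
```

Emit:
{"fn": "jog_arm", "kwargs": {
  "moves": [
    [-1,0,0.001,0.015,0,0,0],
    [-1,0,0.001,0.032,0,0,0],
    [-1,0,0.001,0.05,0,0,0],
    [-1,0,0.001,0.068,0,0,0],
    [-1,0,0.001,0.086,0,0,0],
    [-1,0,0.001,0.102,0,0,0],
    [-1,0,0.001,0.115,0,0,0],
    [-1,0,0.001,0.125,0,0,0],
    [-1,0,0.001,0.131,0,0,0],
    [-1,0,0.001,0.133,0,0,0]
  ]
}}

```text
time_s: 2.8
tcp_pos: [0.5734, -0.0732, 0.0521]
ee_rot: [[0.784, -0.62, -0.002], [-0.62, -0.784, -0.0], [-0.001, 0.001, -1.0]]
wrist_force: [-0.1, -0.4, 0.5]
gripper_width: 1.003
```

Emit:
{"fn": "jog_arm", "kwargs": {
  "moves": [
    [0,0,0,0,0,0,0],
    [0.4,0,0,0,0,0,0],
    [0.7,0,0,0,0,0,0],
    [1,0,0,0,0,0,0],
    [1,0,0,0,0,0,0],
    [1,0,0,0,0,0,0],
    [1,0,0,0,0,0,0],
    [1,0,0,0,0,0,0],
    [1,0,0,0,0,0,0],
    [1,0,0,0,0,0,0]
  ]
}}

```text
time_s: 3.63
tcp_pos: [0.5743, -0.0726, 0.0531]
ee_rot: [[0.785, -0.619, 0.0], [-0.619, -0.785, 0.0], [-0.0, -0.0, -1.0]]
wrist_force: [0.0, -0.7, 0.2]
gripper_width: 0.321
```

```bash
python3 - <<'E'
from station import *
import cv2,numpy as np
np.set_printoptions(precision=4,suppress=True)
s=sense();print(s)
c=capture("wrist");cv2.imwrite("pics/w2.png",c["frame"][:,:,::-1])
E
```

```text
{'time_s': 3.6333, 'joints': array([  8.821 ,  24.9284, -16.0938,  -0.0016, -48.9768,  42.9175]), 'joint_velocities': array([ 0.0668,  0.0303, -0.0208,  0.0332,  0.0108,  0.0612]), 'effort': array([  0.0024, -38.0945,  15.2926,   3.3887,   0.0785,  -0.0001]), 'tcp_pos': array([ 0.5743, -0.0726,  0.0531]), 'ee_rot': array([[ 0.7852, -0.6193,  0.    ],
       [-0.6193, -0.7852,  0.    ],
       [-0.    , -0.    , -1.    ]]), 'wrist_force': array([ 0.0443, -0.6593,  0.2167]), 'moment': array([0.0132, 0.1454, 0.0161]), 'gripper_width': 0.32149171716411196}
```

View pics/w2.png

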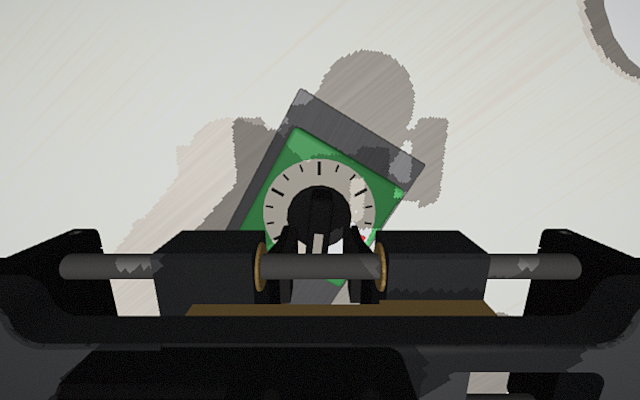

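The picture shows the pads closing evenly around the knob, pointer near (320,240). The opening is 28 mm and still shrinking, so I'll keep closing.

Emit:
{"fn": "jog_arm", "kwargs": {
  "moves": [
    [1,0,0,0,0,0,0],
    [1,0,0,0,0,0,0],
    [1,0,0,0,0,0,0],
    [1,0,0,0,0,0,0],
    [1,0,0,0,0,0,0],
    [1,0,0,0,0,0,0],
    [1,0,0,0,0,0,0],
    [1,0,0,0,0,0,0],
    [1,0,0,0,0,0,0],
    [1,0,0,0,0,0,0]
  ]
}}

```text
time_s: 4.52
tcp_pos: [0.5742, -0.0726, 0.053]
ee_rot: [[0.785, -0.619, -0.0], [-0.619, -0.785, 0.0], [-0.0, -0.0, -1.0]]
wrist_force: [-0.5, -1.0, -0.3]
gripper_width: 0.007
```

```bash
python3 - <<'E'
from station import *
s=sense();print(s["tcp_pos"],s["gripper_width"],s["wrist_force"],s["moment"],s["joints"])
E
```

```text
[ 0.57422784 -0.07263547  0.05303892] 0.007176091656208211 [-0.483704   -1.00157653 -0.31058508] [-0.03578793  0.12697192  0.02932562] [ 8.81655505e+00  2.49289508e+01 -1.60958200e+01 -2.23454986e-03
 -4.89760375e+01  4.29206481e+01]
```

It shut fully, to 0.007, so the bar is not between the pads. I'll look from the other cameras.

```bash
python3 - <<'E'
from station import *
import cv2,pickle,numpy as np
o=[]
for n,(x0,y0) in (("wrist",(220,140)),("top",(300,130)),("scene",(180,100))):
    c=capture(n);pickle.dump(c,open(n+"3.pkl","wb"))
    f=c["frame"][y0:y0+160,x0:x0+200,::-1];o.append(cv2.convertScaleAbs(cv2.resize(f,None,fx=3.9,fy=3.7,interpolation=cv2.INTER_CUBIC),alpha=1.4,beta=10))
    cv2.imwrite(f"pics/{n}3.png",o[-1])
E
```

```text
(no output)
```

View pics/wrist3.png

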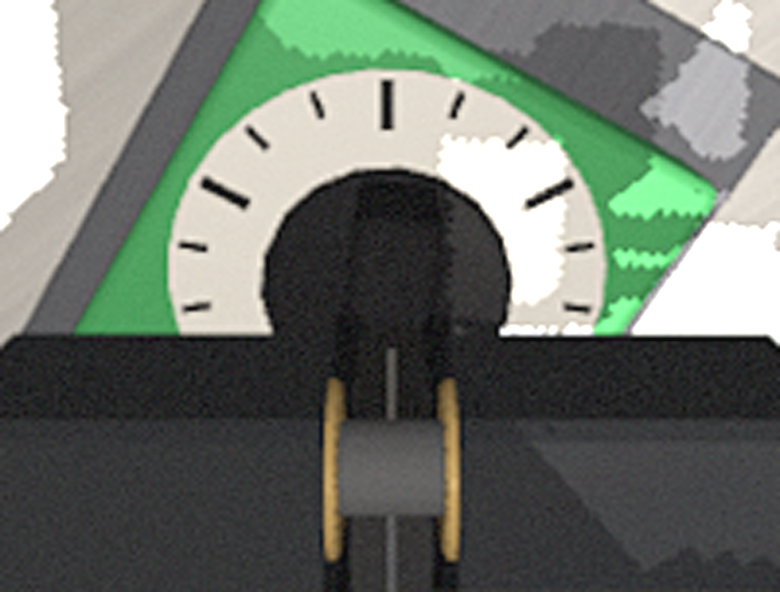

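View pics/scene3.png

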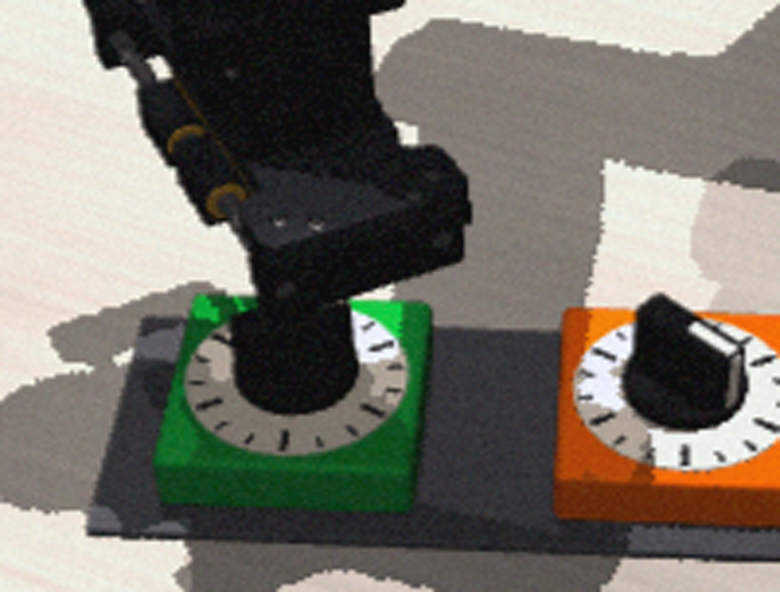

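View pics/top3.png

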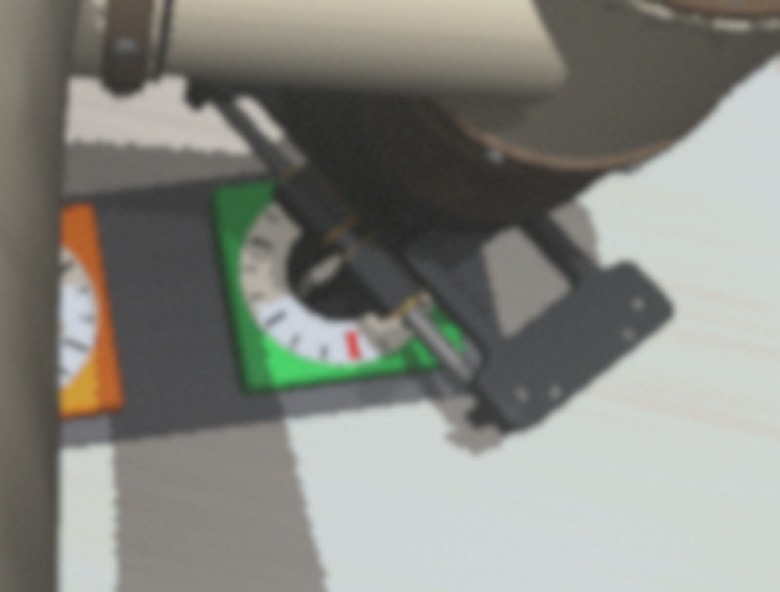

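```bash
python3 - <<'E'
from station import *
import pickle,numpy as np,cv2
s=sense();print(s["time_s"],s["tcp_pos"])
def proj(c,X):
    T=c["world_from_camera"];f=200/np.tan(np.radians(c["fov_y"])/2);p=T[:3,:3].T@(np.array(X)-T[:3,3]);return (f*p[:2]/p[2]+[c["cx"],c["cy"]]).round(1),p[2].round(3)
R=s["ee_rot"];tcp=s["tcp_pos"];yaw=np.radians(142);u=np.array([np.cos(yaw),np.sin(yaw),0]);v=np.array([-u[1],u[0],0]);C=np.array([.5745,-.0715,0])
for n in ("wrist","top","scene"):
    c=pickle.load(open(n+"3.pkl","rb"));im=cv2.resize(c["frame"][:,:,::-1],None,fx=4,fy=4,interpolation=cv2.INTER_CUBIC);im=cv2.convertScaleAbs(im,alpha=1.8,beta=25)
    q=lambda X:tuple(int(round(4*a+1.5)) for a in proj(c,X)[0])
    print(n,proj(c,tcp),proj(c,tcp-.019*R[:,2]))
    cv2.circle(im,q(tcp),5,(0,0,255),2);cv2.circle(im,q(tcp-.019*R[:,2]),5,(255,0,255),2)
    for z in (.046,.076):
        pts=[C+a*.024*u+b*.008*v+[0,0,z] for a,b in((1,1),(1,-1),(-1,-1),(-1,1))]
        cv2.polylines(im,[np.array([q(p) for p in pts])],True,(0,255,255),1)
    x,y=q(tcp);cv2.imwrite(f"pics/{n}4.png",im[max(0,y-300):y+300,max(0,x-400):x+400])
E
```

```text
4.6667 [ 0.57425334 -0.07262649  0.05305173]
wrist (array([318.8, 221. ]), np.float64(0.212)) (array([318.6, 230.2]), np.float64(0.194))
top (array([388.9, 201.7]), np.float64(0.665)) (array([390.9, 199.2]), np.float64(0.647))
scene (array([254.6, 193.8]), np.float64(0.808)) (array([253.6, 185.3]), np.float64(0.795))
```

View pics/wrist4.png

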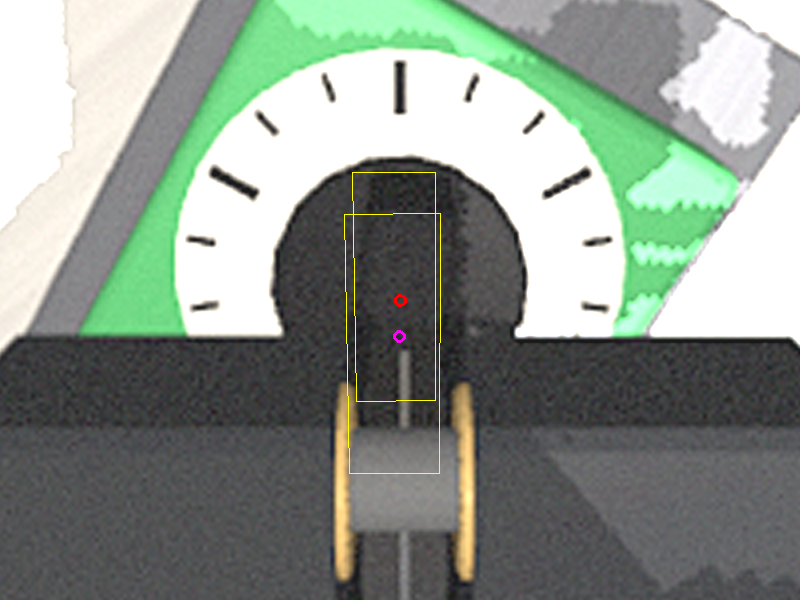

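View pics/scene4.png

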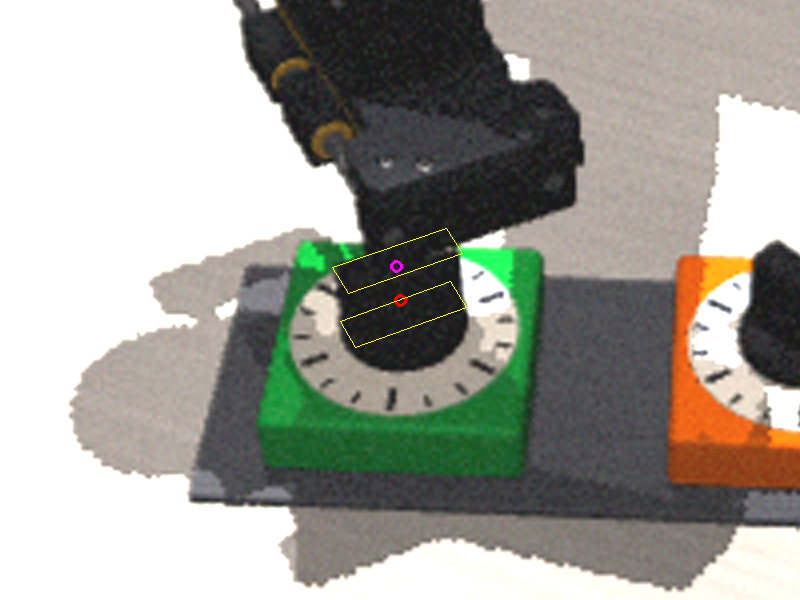

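View pics/top4.png

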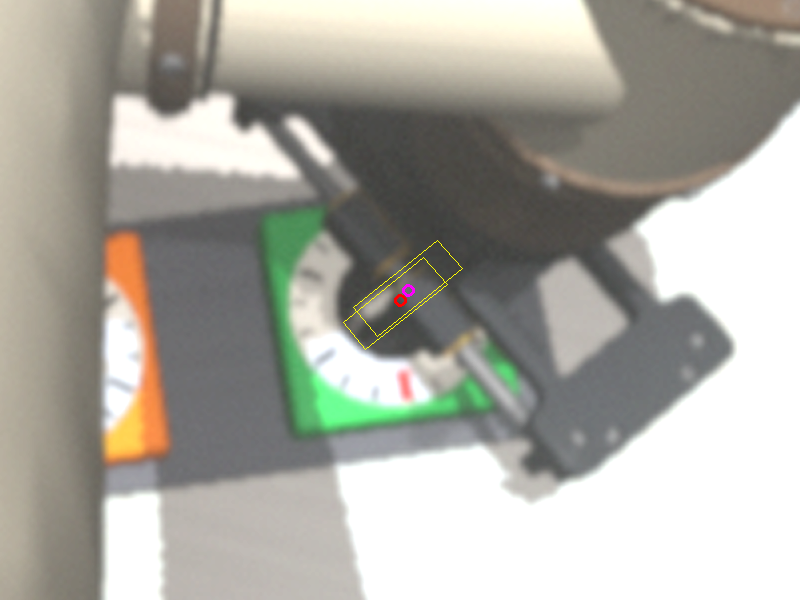

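The projections put the bar exactly at the pads, yet the opening reads about zero. I'll test the grip with a 20° clockwise turn, then check the pointer and the moment.

Emit:
{"fn": "jog_arm", "kwargs": {
  "moves": [
    [1,0,0,0,0,0,0.04],
    [1,0,0,0,0,0,0.08],
    [1,0,0,0,0,0,0.12],
    [1,0,0,0,0,0,0.16],
    [1,0,0,0,0,0,0.2],
    [1,0,0,0,0,0,0.24],
    [1,0,0,0,0,0,0.28],
    [1,0,0,0,0,0,0.32],
    [1,0,0,0,0,0,0.35],
    [1,0,0,0,0,0,0.35]
  ]
}}

```text
time_s: 5.5
tcp_pos: [0.5742, -0.0726, 0.053]
ee_rot: [[0.525, -0.851, -0.0], [-0.851, -0.525, 0.0], [-0.0, 0.0, -1.0]]
wrist_force: [0.7, 0.1, 0.2]
gripper_width: 0.004
```

```bash
python3 - <<'E'
from station import *
import cv2,pickle,numpy as np
s=sense();print(s["tcp_pos"],s["gripper_width"],s["wrist_force"],s["moment"],s["joints"])
for n,(x0,y0) in (("wrist",(220,120)),("top",(340,130)),):
    c=capture(n);f=c["frame"][y0:y0+140,x0:x0+190,::-1];cv2.imwrite(f"pics/{n}5.png",cv2.convertScaleAbs(cv2.resize(f,None,fx=4,fy=4,interpolation=cv2.INTER_CUBIC),alpha=1.8,beta=25))
E
```

```text
[ 0.57424474 -0.07262814  0.0530245 ] 0.004289174760597416 [0.65810844 0.11357804 0.23064924] [-0.02758756  0.16611516  0.01976877] [ 8.81738394e+00  2.49314045e+01 -1.60944115e+01 -1.48389321e-03
 -4.89754519e+01  2.28387244e+01]
```

View pics/wrist5.png

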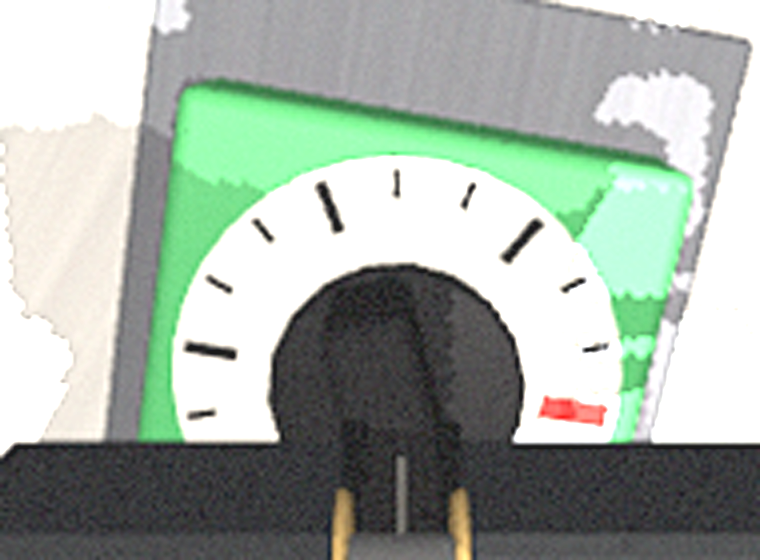

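View pics/top5.png

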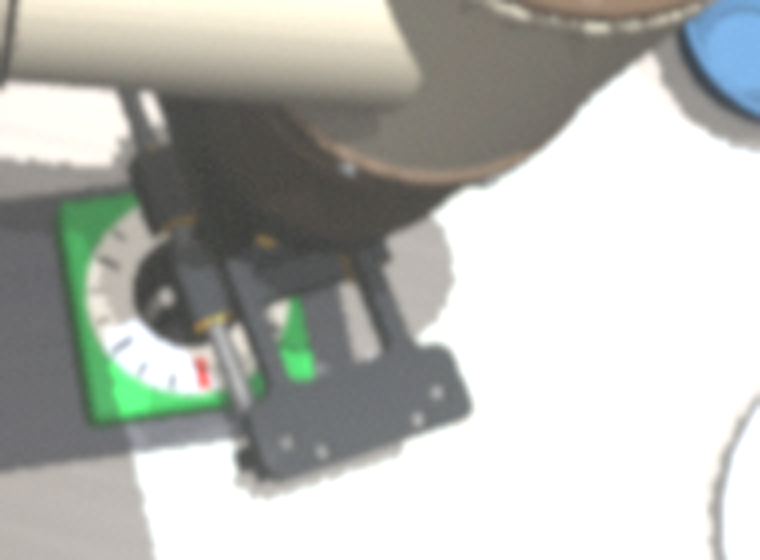

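The wrist turned 20° but the bar and pointer didn't follow, so nothing is gripped. The fingers may be shorter than I think, so I'll examine where their tips show in the earlier open view.

```bash
python3 - <<'E'
import cv2,pickle,numpy as np
t=pickle.load(open("wrist1.pkl","rb"))["frame"][:,:,::-1]
a=cv2.resize(t[190:320,205:435],None,fx=3.4,fy=3.4,interpolation=cv2.INTER_CUBIC);cv2.imwrite("pics/f1.png",cv2.convertScaleAbs(a,alpha=2.5,beta=40))
a=cv2.resize(cv2.imread("pics/w2.png")[190:320,205:435],None,fx=3.4,fy=3.4,interpolation=cv2.INTER_CUBIC);cv2.imwrite("pics/f2.png",cv2.convertScaleAbs(a,alpha=2.5,beta=40))
E
```

```text
(no output)
```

View pics/f1.png

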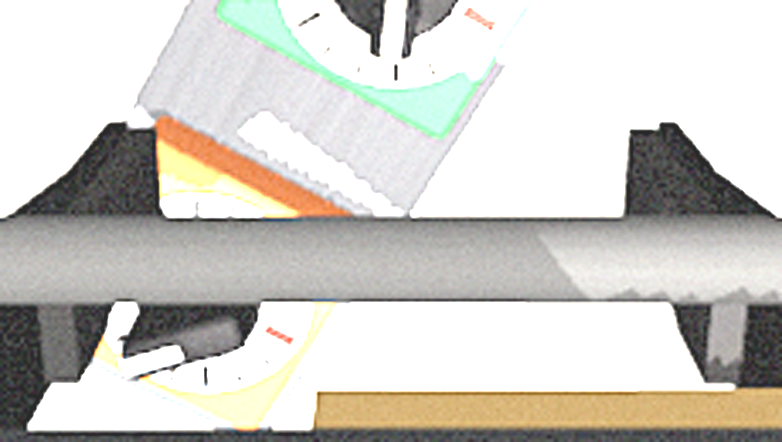

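View pics/f2.png

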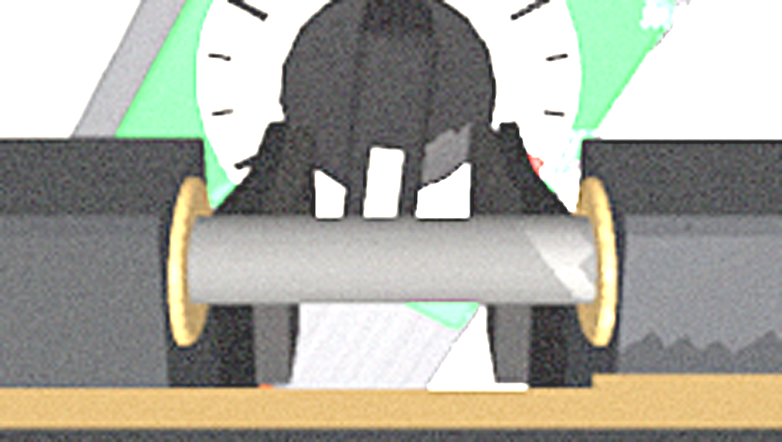

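The open fingertips image at a depth of about 0.17 m rather than the 0.21 m of the reported TCP. So the real tips seem to sit about 40 mm higher than claimed and closed above the bar. I'll raise, turn back, and check the tips from the scene camera.

Emit:
{"fn": "jog_arm", "kwargs": {
  "moves": [
    [1,0,0,-0.02,0,0,0],
    [1,0,0,-0.04,0,0,-0.05],
    [1,0,0,-0.06,0,0,-0.1],
    [1,0,0,-0.08,0,0,-0.15],
    [1,0,0,-0.08,0,0,-0.2],
    [1,0,0,-0.08,0,0,-0.25],
    [1,0,0,-0.08,0,0,-0.3],
    [1,0,0,-0.08,0,0,-0.35],
    [1,0,0,-0.08,0,0,-0.35],
    [1,0,0,-0.08,0,0,-0.35]
  ]
}}

```text
time_s: 6.43
tcp_pos: [0.5742, -0.0726, 0.1331]
ee_rot: [[0.785, -0.62, 0.0], [-0.62, -0.785, 0.0], [-0.0, -0.0, -1.0]]
wrist_force: [0.0, -0.4, -0.2]
gripper_width: 0.007
```

```bash
python3 - <<'E'
from station import *
import pickle,numpy as np,cv2
s=sense();R=s["ee_rot"];tcp=s["tcp_pos"];print(s["time_s"],tcp,s["gripper_width"])
for n in ("wrist","top","scene"):
    c=capture(n);pickle.dump(c,open(n+"6.pkl","wb"));im=cv2.resize(c["frame"][:,:,::-1],None,fx=4,fy=4,interpolation=cv2.INTER_CUBIC);im=cv2.convertScaleAbs(im,alpha=2,beta=25)
    T=c["world_from_camera"];f=200/np.tan(np.radians(c["fov_y"])/2)
    for d in (0,.019,.04,.06):
        p=T[:3,:3].T@(tcp-d*R[:,2]-T[:3,3]);q=4*(f*p[:2]/p[2]+[c["cx"],c["cy"]])+1.5
        if d==0: x,y=q.astype(int)
        cv2.circle(im,tuple(q.round().astype(int).tolist()),4,(0,0,255) if d==0 else (255,0,255),1)
    cv2.imwrite(f"pics/{n}6.png",im[max(0,y-300):y+300,max(0,x-400):x+400])
E
```

```text
6.4333 [ 0.57421093 -0.07261797  0.13306996] 0.0074476634413792745
```

View pics/scene6.png

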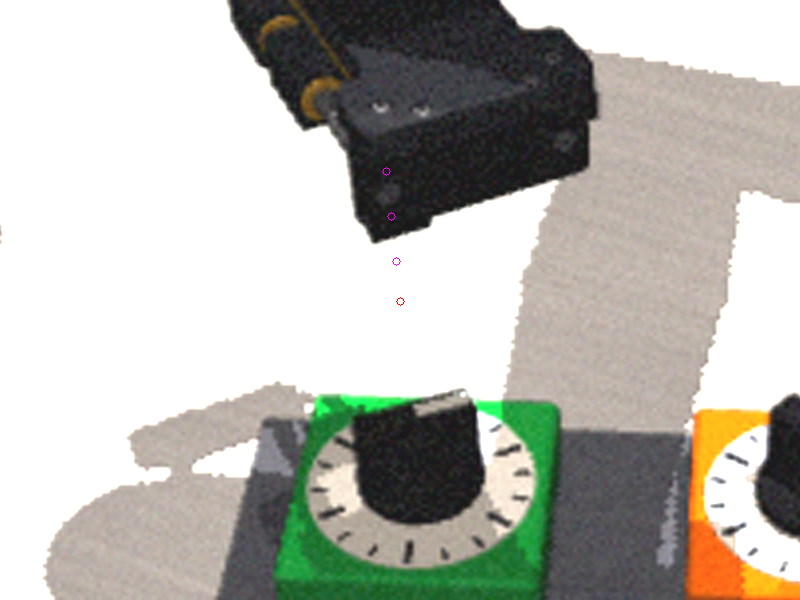

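View pics/wrist6.png

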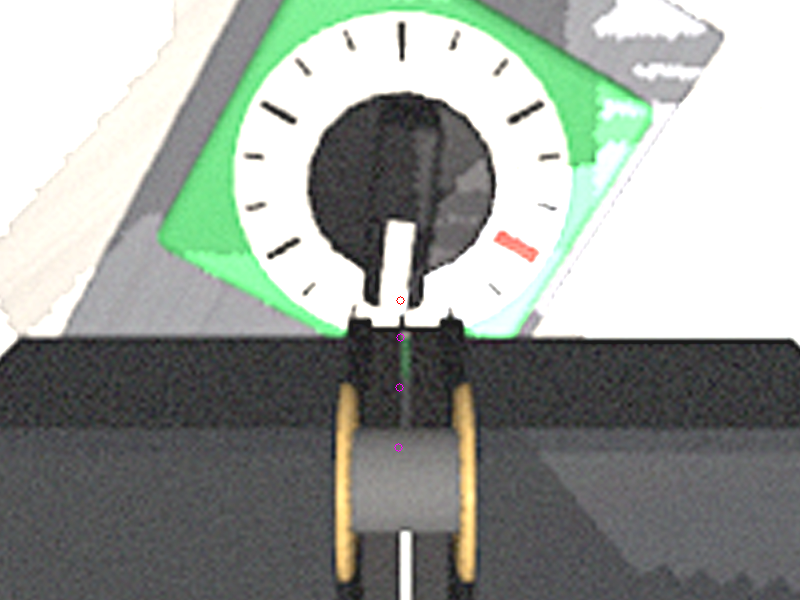

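```bash
python3 - <<'E'
import pickle,numpy as np
from scipy.optimize import brentq
R=np.array([[.785,-.62,0],[-.62,-.785,0],[0,0,-1.]]);tcp=np.array([.5742,-.0726,.1331])
c=pickle.load(open("scene6.pkl","rb"));w=pickle.load(open("wrist6.pkl","rb"))
def pr(c,X):
    T=c["world_from_camera"];f=200/np.tan(np.radians(c["fov_y"])/2);p=T[:3,:3].T@(X-T[:3,3]);return 4*(f*p[:2]/p[2]+[c["cx"],c["cy"]])+1.5
for back in (.005,.009,.015):
  for n,cc,px in (("scene",c,231),("wrist",w,320)):
    o=pr(cc,tcp)-[400,300]
    g=lambda d:(pr(cc,tcp+R@np.array([0 if n=="scene" else .0095,-back if n=="scene" else 0,-d]))-o.astype(int)*0-o)[1]-px
    print(n,back,brentq(g,-.03,.1), )
for dx in (-.0095,.0095): print(dx,[ (pr(c,tcp+R@np.array([dx,-b,-.04]))-pr(c,tcp)+[400,300]).round() for b in (0,.009,.015)])
E
```

```text
scene 0.005 0.036362471218345974
wrist 0.005 0.03544611208154519
scene 0.009 0.03927217527016006
wrist 0.009 0.03544611208154519
scene 0.015 0.04363673134788101
wrist 0.015 0.03544611208154519
-0.0095 [array([415., 208.]), array([425., 222.]), array([432., 231.])]
0.0095 [array([366., 223.]), array([375., 237.]), array([382., 247.])]
```

```bash
python3 - <<'E'
import pickle,numpy as np,cv2
R=np.array([[.785,-.62,0],[-.62,-.785,0],[0,0,-1.]]);tcp=np.array([.5742,-.0726,.1331])
c=pickle.load(open("scene6.pkl","rb"))
def pr(c,X):
    T=c["world_from_camera"];f=200/np.tan(np.radians(c["fov_y"])/2);p=T[:3,:3].T@(X-T[:3,3]);return 4*(f*p[:2]/p[2]+[c["cx"],c["cy"]])+1.5
o=pr(c,tcp)-[400,300]
for d in (.07,.109):
  print(d,[(pr(c,tcp+R@np.array([dx,-.095,-d]))-o).round() for dx in(.0375,-.0375)])
cv2.imwrite("pics/s6b.png",cv2.convertScaleAbs(cv2.resize(c["frame"][50:250,130:390,::-1],None,fx=3,fy=3,interpolation=cv2.INTER_CUBIC),alpha=3,beta=40))
t=pickle.load(open("top6.pkl","rb"));cv2.imwrite("pics/t6b.png",cv2.convertScaleAbs(cv2.resize(t["frame"][90:290,290:550,::-1],None,fx=3,fy=3,interpolation=cv2.INTER_CUBIC),alpha=2.5,beta=30))
E
```

```text
0.07 [array([386., 346.]), array([603., 275.])]
0.109 [array([375., 248.]), array([602., 178.])]
```

View pics/s6b.png

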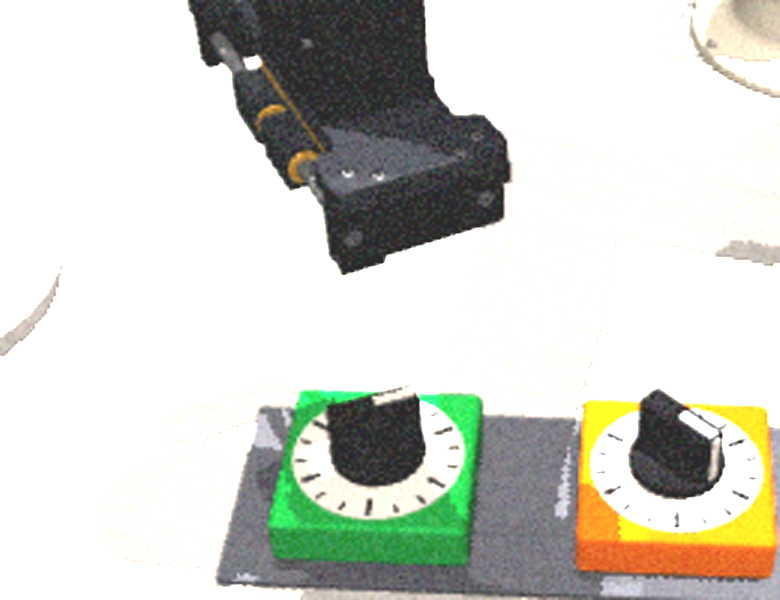

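View pics/t6b.png

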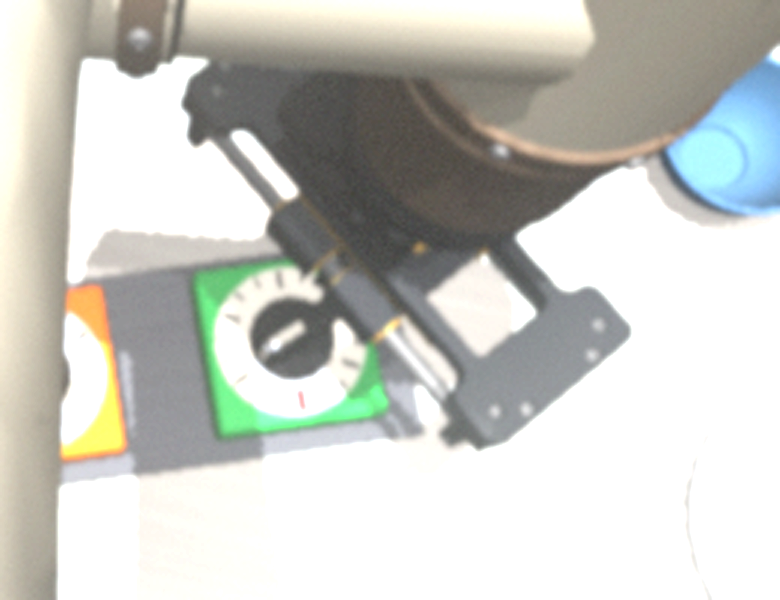

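Scene view: the body end face spans (375,240)-(590,165). That matches the stated gripper shape only if it is shifted about 40 mm back from the reported TCP. The wrist view gives 36–42 mm for the tips. The reported TCP therefore lies about 39 mm beyond the real fingertips. The dial is still at click 3. I'll reopen and go down to a reported z of about 0.018, which puts the tips at about 0.057, checking the force.

Emit:
{"fn": "jog_arm", "kwargs": {
  "moves": [
    [-1,0,0,0,0,0,0],
    [-1,0,0,0,0,0,0],
    [-1,0,0,0,0,0,0],
    [-1,0,0,0,0,0,0],
    [-1,0,0,0,0,0,0],
    [-1,0,0,0.005,0,0,0],
    [-1,0,0,0.01,0,0,0],
    [-1,0,0,0.015,0,0,0],
    [-1,0,0,0.02,0,0,0],
    [-1,0,0,0.025,0,0,0]
  ]
}}

```text
time_s: 7.42
tcp_pos: [0.574, -0.0726, 0.1072]
ee_rot: [[0.785, -0.619, -0.001], [-0.619, -0.785, -0.0], [-0.001, 0.001, -1.0]]
wrist_force: [-1.2, -0.1, 0.4]
gripper_width: 0.68
```

Emit:
{"fn": "jog_arm", "kwargs": {
  "moves": [
    [-1,0,0,0.01,0,0,0],
    [-1,0,0,0.02,0,0,0],
    [-1,0,0,0.03,0,0,0],
    [-1,0,0,0.04,0,0,0],
    [-1,0,0,0.05,0,0,0],
    [-1,0,0,0.06,0,0,0],
    [-1,0,0,0.068,0,0,0],
    [-1,0,0,0.075,0,0,0],
    [-1,0,0,0.078,0,0,0],
    [-1,0,0,0.078,0,0,0]
  ]
}}

```text
time_s: 8.25
tcp_pos: [0.5737, -0.0727, 0.0291]
ee_rot: [[0.785, -0.619, -0.002], [-0.619, -0.785, -0.0], [-0.001, 0.001, -1.0]]
wrist_force: [0.1, 0.1, 0.2]
gripper_width: 1.001
```

```bash
python3 - <<'E'
from station import *
import cv2
o=capture("wrist")["frame"][120:320,200:440,::-1];cv2.imwrite("pics/w7.png",cv2.convertScaleAbs(cv2.resize(o,None,fx=3,fy=3,interpolation=cv2.INTER_CUBIC),alpha=2.2,beta=30))
o=capture("scene")["frame"][120:290,180:420,::-1];cv2.imwrite("pics/s7.png",cv2.convertScaleAbs(cv2.resize(o,None,fx=3,fy=3,interpolation=cv2.INTER_CUBIC),alpha=2.2,beta=30))
s=sense();print(s["time_s"],s["tcp_pos"],s["wrist_force"],s["gripper_width"])
E
```

```text
8.35 [ 0.57461537 -0.07261713  0.03028446] [-0.0942303  -0.62291383 -0.42411624] 1.0019425712140944
```

View pics/w7.png

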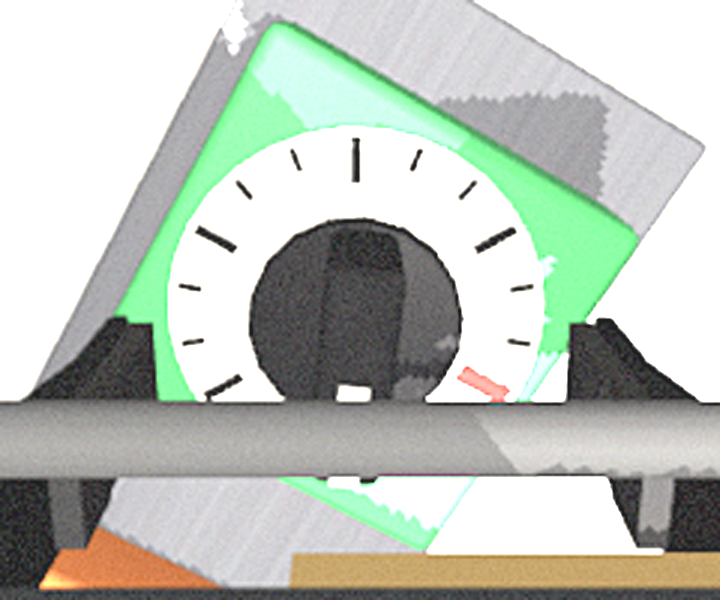

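View pics/s7.png

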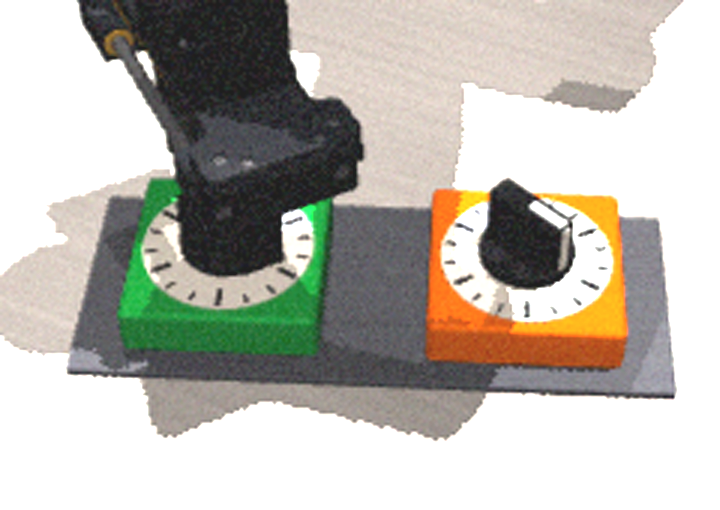

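Both views show the knob centred between the open fingers, tips at (135,320) and (590,320) in the wrist crop, with no contact. I'll go down another 13 mm and close.

Emit:
{"fn": "jog_arm", "kwargs": {
  "moves": [
    [-1,0,0,0.005,0,0,0],
    [-1,0,0,0.01,0,0,0],
    [-1,0,0,0.013,0,0,0],
    [0,0,0,0.013,0,0,0],
    [1,0,0,0.013,0,0,0],
    [1,0,0,0.013,0,0,0],
    [1,0,0,0.013,0,0,0],
    [1,0,0,0.013,0,0,0],
    [1,0,0,0.013,0,0,0],
    [1,0,0,0.013,0,0,0]
  ]
}}

```text
time_s: 9.18
tcp_pos: [0.5743, -0.0726, 0.0172]
ee_rot: [[0.785, -0.619, 0.0], [-0.619, -0.785, 0.0], [0.0, -0.0, -1.0]]
wrist_force: [-0.9, 0.3, 0.4]
gripper_width: 0.552
```

Emit:
{"fn": "jog_arm", "kwargs": {
  "moves": [
    [1,0,0,0,0,0,0],
    [1,0,0,0,0,0,0],
    [1,0,0,0,0,0,0],
    [1,0,0,0,0,0,0],
    [1,0,0,0,0,0,0],
    [1,0,0,0,0,0,0],
    [1,0,0,0,0,0,0],
    [1,0,0,0,0,0,0],
    [1,0,0,0,0,0,0],
    [1,0,0,0,0,0,0]
  ]
}}

```text
time_s: 10.02
tcp_pos: [0.575, -0.072, 0.0171]
ee_rot: [[0.785, -0.619, 0.001], [-0.619, -0.785, 0.001], [0.001, -0.001, -1.0]]
wrist_force: [2.3, 5.6, -0.5]
gripper_width: 0.183
```

The opening reads 0.183 (15.9 mm), so the bar is gripped. Now I'll turn 60° clockwise in two calls.

Emit:
{"fn": "jog_arm", "kwargs": {
  "moves": [
    [1,0,-0.001,0,0,0,0.03],
    [1,0,-0.001,0,0,0,0.08],
    [1,0,-0.001,0,0,0,0.14],
    [1,0,-0.001,0,0,0,0.2],
    [1,0,-0.001,0,0,0,0.26],
    [1,0,-0.001,0,0,0,0.32],
    [1,0,-0.001,0,0,0,0.38],
    [1,0,-0.001,0,0,0,0.44],
    [1,0,-0.001,0,0,0,0.5],
    [1,0,-0.001,0,0,0,0.54]
  ]
}}

```text
time_s: 10.85
tcp_pos: [0.5749, -0.0719, 0.0171]
ee_rot: [[0.353, -0.936, 0.0], [-0.936, -0.353, -0.0], [0.0, -0.0, -1.0]]
wrist_force: [0.2, 3.3, -0.5]
gripper_width: 0.179
```

Emit:
{"fn": "jog_arm", "kwargs": {
  "moves": [
    [1,0,0,0,0,0,0.05],
    [1,0,0,0,0,0,0.11],
    [1,0,0,0,0,0,0.17],
    [1,0,0,0,0,0,0.23],
    [1,0,0,0,0,0,0.29],
    [1,0,0,0,0,0,0.35],
    [1,0,0,0,0,0,0.41],
    [1,0,0,0,0,0,0.47],
    [1,0,0,0,0,0,0.51],
    [1,0,0,0,0,0,0.51]
  ]
}}

```text
time_s: 11.68
tcp_pos: [0.575, -0.0719, 0.0171]
ee_rot: [[-0.147, -0.989, 0.0], [-0.989, 0.147, -0.0], [0.0, -0.0, -1.0]]
wrist_force: [1.0, 2.2, -0.5]
gripper_width: 0.181
```

```bash
python3 - <<'E'
from station import *
import cv2
o=capture("wrist")["frame"][120:320,200:440,::-1];cv2.imwrite("pics/w8.png",cv2.convertScaleAbs(cv2.resize(o,None,fx=3,fy=3,interpolation=cv2.INTER_CUBIC),alpha=2.2,beta=30))
s=sense();print(s)
E
```

```text
{'time_s': 11.7333, 'joints': array([ 8.88316277e+00,  2.75879249e+01, -1.79813643e+01,  1.27443976e-02,
       -4.44238329e+01, -1.72595506e+01]), 'joint_velocities': array([-0.04600392,  0.05619813, -0.05019986,  0.07093061,  0.07270783,
        0.74086278]), 'effort': array([ -1.63617175, -39.15992975,  13.31137955,   3.50293815,
        -0.42656656,  -0.1211065 ]), 'tcp_pos': array([ 0.5749605 , -0.07193075,  0.01712809]), 'ee_rot': array([[-1.45518180e-01, -9.89355567e-01,  1.42657733e-04],
       [-9.89355571e-01,  1.45518161e-01, -1.35286909e-04],
       [ 1.13087566e-04, -1.60825928e-04, -9.99999981e-01]]), 'wrist_force': array([ 0.98429646,  2.23854258, -0.63652945]), 'moment': array([ 0.76107916, -0.25820331, -0.00573558]), 'gripper_width': 0.1811624017833132}
```

View pics/w8.png

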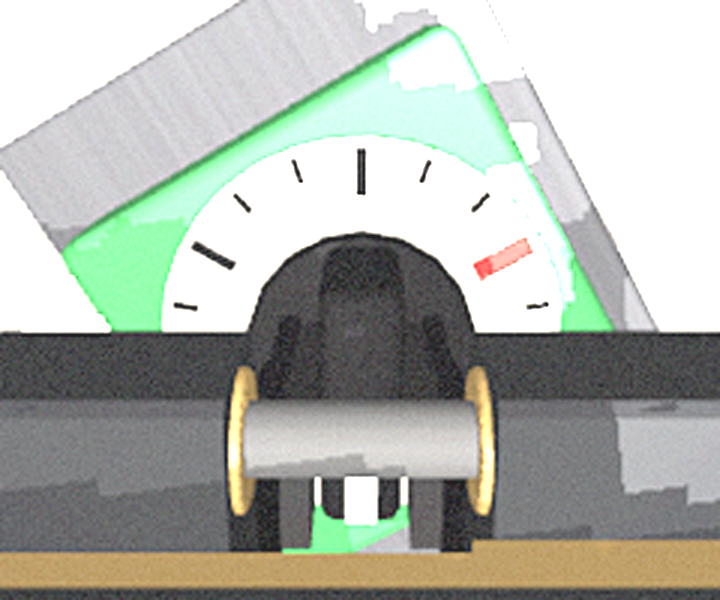

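The bar moved with the tool and is upright in the view. Red at (503,258) is 60° from the top mark, so the pointer at the bottom is 120° clockwise from red, which is mark 6. I'll open in place, then lift.

Emit:
{"fn": "jog_arm", "kwargs": {
  "moves": [
    [-1,0,0,0,0,0,0],
    [-1,0,0,0,0,0,0],
    [-1,0,0,0,0,0,0],
    [-1,0,0,0,0,0,0],
    [-1,0,0,0,0,0,0],
    [-1,0,0,0,0,0,0],
    [-1,0,0,0,0,0,0],
    [-1,0,0,0,0,0,0],
    [-1,0,0,0,0,0,0],
    [-1,0,0,0,0,0,0]
  ]
}}

```text
time_s: 12.57
tcp_pos: [0.5749, -0.0718, 0.017]
ee_rot: [[-0.146, -0.989, -0.0], [-0.989, 0.146, -0.0], [0.0, 0.0, -1.0]]
wrist_force: [-0.0, -1.0, -0.2]
gripper_width: 0.856
```

Emit:
{"fn": "jog_arm", "kwargs": {
  "moves": [
    [-1,0,0,-0.01,0,0,0],
    [-1,0,0,-0.03,0,0,0],
    [-1,0,0,-0.05,0,0,0],
    [-1,0,0,-0.07,0,0,0],
    [-1,0,0,-0.09,0,0,0],
    [-1,0,0,-0.11,0,0,0],
    [-1,0,0,-0.13,0,0,0],
    [-1,0,0,-0.14,0,0,0],
    [-1,0,0,-0.15,0,0,0],
    [-1,0,0,-0.15,0,0,0]
  ]
}}

```text
time_s: 13.4
tcp_pos: [0.576, -0.0719, 0.1693]
ee_rot: [[-0.146, -0.989, 0.004], [-0.989, 0.146, 0.0], [-0.001, -0.004, -1.0]]
wrist_force: [0.9, 0.1, 0.7]
gripper_width: 1.0
```

```bash
python3 - <<'E'
from station import *
import cv2
o=capture("wrist")["frame"][80:280,200:440,::-1];cv2.imwrite("pics/w9.png",cv2.convertScaleAbs(cv2.resize(o,None,fx=3,fy=3,interpolation=cv2.INTER_CUBIC),alpha=1.5,beta=10))
o=capture("scene")["frame"][120:290,180:420,::-1];cv2.imwrite("pics/s9.png",cv2.convertScaleAbs(cv2.resize(o,None,fx=3,fy=3,interpolation=cv2.INTER_CUBIC),alpha=1.5,beta=10))
s=sense();print(s["time_s"],s["tcp_pos"],s["wrist_force"],s["gripper_width"],s["joint_velocities"])
E
```

```text
13.5 [ 0.57439515 -0.07171559  0.16650564] [-0.14232517  0.03417435 -0.54042465] 1.0001054750179335 [ 0.0402153   0.95247952 -1.1302208  -0.17291932 -0.0153748   0.00861983]
```

View pics/w9.png

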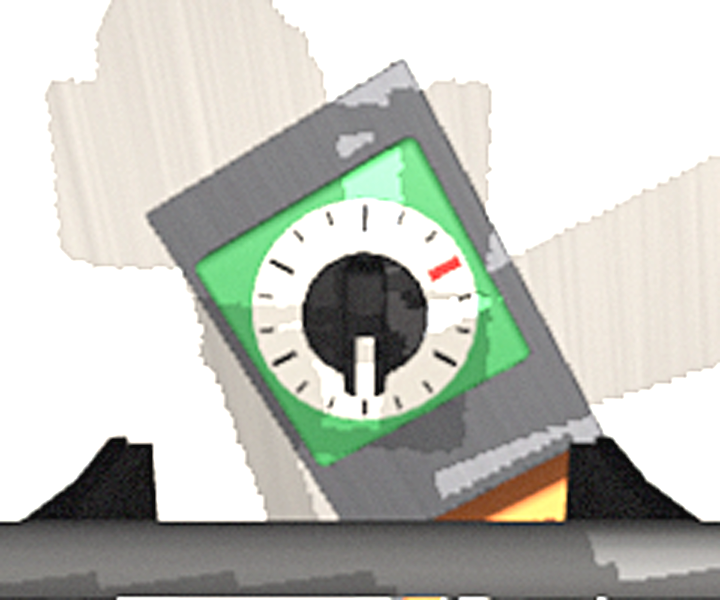

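View pics/s9.png

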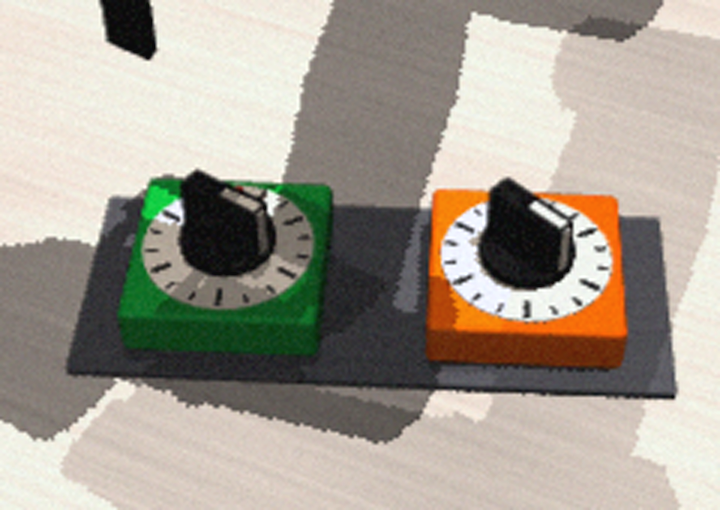

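The wrist view shows the pointer at (366,395), on the sixth mark clockwise of red (red, then five marks, then (365,407)). The orange dial is unchanged, and the gripper is open and clear. I'll hand it in.

```bash
python3 - <<'E'
from station import *
print(finish_job())
E
```

```text
the job is handed in; nothing more can be done
None
```

The green timer is set to 6 minutes and released, and the job was handed in at about 13.5 s; no verdict was reported. I found the dial at click 3, gripped the bar and turned it 60° clockwise (three clicks), then opened the gripper and lifted clear.

- **Last checks:** The wrist camera showed the white pointer on the sixth mark clockwise of red. The scene view showed the orange pointer where it was before. The gripper was fully open about 0.11 m above the knob, with no notable wrist force (about 0.5 N).
- **What disagreed:** The reported TCP lies about 39 mm beyond the real fingertips. Because of this, my first grasp closed on air above the knob (opening read 0.007), and the 20° test turn I then made moved nothing. I worked out the offset from the wrist and scene pictures and went lower. The second grasp then read 15.9 mm, which matches the 16 mm bar.

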